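# Fetch the turned spindle from the covered case and load the sprung clamp

## Robot

A 6-joint arm with a two-finger parallel gripper is mounted at the origin on the work surface. World frame = base frame: x ahead of the robot, y to its left, z up, the work surface at z = 0. Lengths are in m, angles in rad, forces in N, time in s.
With the tool pointing down it reaches from about 0.225 to 0.875 m from the base axis. Payload 3.4 kg.
Tool frame: the origin (TCP) lies between the finger pads; the fingertips stand 8 mm ahead of it and the grasp point (between the pads) lies 11 mm behind it; z points along the fingers, y is the line along which they close (so a half turn about z gives the same grasp; the last joint's range is limited). The gripper opens to 85 mm and grips with 20 to 120 N. Pads are 22 mm wide; open, the fingers measure 114 mm over their backs; the gripper's body (76 mm by 85 mm) begins 54 mm behind the grasp point. The pads swing forward as they close: fully open they stand 13 mm farther back than shut.
Start: joints at [1.192, 0.276, 1.505, -0, 1.361, -0.121], TCP at [0.147, 0.556, 0.239] pointing down, gripper open.
Joint ranges: [-2.89, 2.89], [-0.75, 2.08], [0.22, 2.7], [-1.18, 4.32], [0.11, 2.71], [-2.7, 2.7]. Speed limits (rad/s): [2.57, 2.57, 3.14, 3.14, 3.14, 3.14].

## Interface

Orientations are given as a unit quaternion [w, x, y, z].
In Python, from rig import manip, optics, finder gives the robot as it stands.
- The arm moves only by the tool servo_tool, never from a script. Its argument "increments" is a list of rows, each a list of 7 numbers: the shift along the tool's x, y, z in cm, then the turn, a rotation vector about the tool's x, y, z in degrees, then the closure, from -1 (fully open) to 1 (shut). In form: [[x, y, z, rx, ry, rz, gripper], ...]. A call has exactly 5 rows; each row shifts and turns the commanded pose from where the row before left it, along the tool's axes as they then stand; what a row does not reach is not made up. A row lasts 1/10 s, in which the tool goes at most 50 mm and 8.59 degrees, less where a joint would pass 70% of its speed; a pose out of reach is approached as far as the arm can. A call is refused whole if a number of a shift passes 5 or a number of a turn 8.59, either way. A call with a gripper value outside its range is refused whole. The fingers move at their own pace and stop on an object; "squeeze" is the grip in N (left out, the last holds). Time passes only in rows, so rows that do not move let the fingers close, or fill a call up. It gives the time, the measured TCP pose, the force, the opening and the grip force at its end, in the units of the state.
- manip.get_state(): the state, without advancing time (a new reading comes with each control period).
- optics.get_image(name): name is "side" or "top"; returns the picture (420x560x3 uint8, red, green, blue); there is no depth.
- optics.get_calibration(name): a dict with "fov_y" (degrees; the focal length in pixels is half the picture's height over the tangent of half this angle, whatever the lens; pixels are square), "cx", "cy" (the principal point, pixels), "world_to_cam" (4x4, takes a point from world to camera coordinates). Camera axes: x right, y down, z forward; pixel columns grow to the right and rows downward; lengths in m; the calibration is good to about 2 mm. A picture is of the moment at which its call begins. get_calibration takes no time and is no camera call.
- manip.sign_off(): hands the job in; it is judged then, once.
Trained networks look in the newest picture that a camera, given by its name, has taken for a name from the list of things; names that differ only in an ending like _2 or _b are one class to them, and where a whole thing is asked for, a point or a joint stands for the part that bears it (a point fixed in the world has none). Each returns a list of dicts, best first, with "p" (0 to 1); they miss things now and then, are a little off and sometimes report something else, mostly with a low value. They report only what shows in the picture. A call takes as long as a camera call. They do not tell look-alikes from the thing itself.
- finder.silhouettes(label, camera): "region" (420x560 bool, what is visible of it) and "box" ([centre column, centre row, width, height] in pixels, round what is visible of it).
- finder.tip_of(label, camera): "at" ([column, row] in pixels: a listed point, or the origin of a listed thing).
The state is a dict: "clock": time; "qpos": joint angles; "qd": joint speeds; "effort": joint torques, N m; "position": TCP position; "ee_rot": TCP orientation; "contact_force": force on the tool from outside, world axes, zero at the start; "moment": the same for the moment, N m; "width": finger opening in m; "gripper_force": force on a finger pad.
Only numpy, scipy, OpenCV 4.12 (cv2) and the standard library are available. Lean on these libraries where they do the work, as an engineer would, in place of code of your own. Each camera call takes 0.05 s, during which the arm holds its last target. There are 200 camera calls.

## Task

Slide the loose cover board fully aside along the case, keeping it flat on its runners, to see which pocket holds the turned chair spindle. Lift out only that spindle and push it gently, without ramming it, down between the sprung jaws of the clamp, centred and lying along them, until it is fully home on the sprung rests, and let go only once the jaws hold it. Leave the cover aside, the other two sticks in their pockets, and the varnish jar and glue bottle where they stand.

Things in the scene. Friction and masses are not known exactly. Their poses are not given: they have to be found in the camera images.
- case: Fixed plywood case, 218 (x) x 340 (y) x 58 mm high, origin at the centre of its underside. Its -y half holds three open pockets, its +y half is a solid deck 48 mm high. The cover slides along case y on runners 48 mm high, between side fences (8 mm thick, tops at 58 mm); raised end stops at y = -160 and +160 mm (tops at 58 mm) limit it.
- pockets (a point): Middle of the three pockets' floor: case x = 0, y = -80 mm, 6 mm above the underside. Pockets at case x = -52, 0, +52 mm, long along y, one stick in each, lying with its ends on saddles (tops 18 mm above the underside, slots 28 mm wide). Between the saddles (120 mm) the sticks are free beside and below: 28 mm to the next stick or the side wall. Walls 48 mm high.
- cover: Loose wooden board 196 (x) x 156 (y) x 10 mm, about 0.22 kg, origin at the centre of its underside, axes as the case's. On its middle a dark grip bar, 80 mm long (x), 18 wide (y), top 36 mm above the underside. Starts over the pockets (centre at case y = -80 mm, underside at 48 mm), slides towards case +y onto the deck; fully aside its centre is near y = +80 mm. 3 mm play at each fence.
- spindle: Turned chair spindle of dark wood, 140 mm long (its y), about 0.07 kg: 24 mm diameter ends (40 mm long each) and middle barrel (32 mm long), with grooves and a bead (16 to 21 mm diameter) between. Lies in any of the three pockets. Origin on its skin at mid length, 12 mm from the axis; it turns as the spindle rolls.
- spindle_mid (a point): The spindle's centre (on its axis at mid length); 30 mm above the case's underside while it lies in a pocket. y along the spindle.
- dowel: A plain straight dark dowel, 24 mm diameter, 140 mm long (y), in another pocket; origin on its skin at mid length. Stays there.
- batten: A plain square dark stick, 22 x 22 x 140 mm (y), in the remaining pocket; origin at the centre of its underside. Stays there.
- clamp: Fixed steel clamp, base 200 (x) x 130 (y) x 12 mm, origin at the centre of its underside. The spindle belongs over the origin, lying along y. Two sprung jaws close along x from both sides, each with two fingers at y = -45 and +45 mm, 18 mm wide, so 72 mm is clear between them for the gripper; cross bars from 64 mm outwards (|x|), tops at 46 mm.
- clamp_mouth (a point): Middle of the mouth, 82 mm above the clamp's underside, axes as the clamp's. The mouth is 36 mm wide and narrows to 14 mm at 64 mm height, the jaw faces' gap at rest. Pushed down, the spindle spreads the jaws (about 3 N each, the push is some 3 to 10 N); past the narrowing they grip its ends.
- clamp_base (a point): Middle of the base's top, 12 mm above its underside. At y = -45 and +45 mm sprung rests on posts give 5 mm under about 0.8 N, then stop hard. The posts' height is set by hand and not reported: when home, the spindle's axis is anywhere from 40 to 60 mm above the clamp's underside. Feel for it: the push rises sharply when home (over 25 N of push is too much).
- jaw_near (a joint): Slide of the -x jaw: 0 at rest, grows in m as it is pushed outwards; about 0.005 with the spindle held centrally. Stop at 0.015.
- jaw_far (a joint): The same for the +x jaw.
- seat (a joint): Slide of the sprung rests: 0 when up, grows in m as the spindle presses them down, 0.005 when fully down (home).
- varnish_jar: Loose jar, 64 mm diameter, 85 mm high, origin under its centre; a bystander, leave it.
- glue_bottle: Loose white bottle, 52 mm diameter, 150 mm high, origin under its centre; a bystander, leave it.
Things that resemble listed ones, but are neither listed nor needed, are in the scene too. Leave any green or pink look-alike of the cover alone.

How it is judged:
By the outcome, as a careful person would: the job done as asked, in the order asked, and still so for the second after the job is handed in, with the robot touching nothing.
It also fails if it takes over 72 s, if anything falls off the work surface, if the arm or the gripper's body presses on something with over 40 N, if the wrist force passes 120 N, or if a joint passes its speed limit or range.

## Working session

There is one attempt and no reset: what is moved stays moved. The work goes in short steps, Python scripts to look and compute and a tool call to move; the robot and the scene stay as the last step left them, time stands still between calls to the robot, and variables do not carry over. Pictures are saved under pics/ and viewed, at most 10 in all, crops included, and the job is handed in when it is done.

Besides the shell and the picture viewer there is one more tool, called after "Request:" by a JSON object that holds its "fn" and its "kwargs", one argument or row to a line. servo_tool: Moves the arm, as the interface text tells. Its arguments: {"type":"object","properties":{"increments":{"type":"array","items":{"type":"array","items":{"type":"number"}}},"squeeze":{"type":"number"}},"required":["increments"]}

```bash
mkdir -p pics
cat > h.py <<'E'
import numpy as np, cv2
from rig import manip, optics, finder
def shot(c,n):
    im=optics.get_image(c); cv2.imwrite(f'pics/{n}.png',im[:,:,::-1]); return im
def cal(c):
    k=optics.get_calibration(c); f=210/np.tan(np.radians(k['fov_y']/2)); return f,k['cx'],k['cy'],np.array(k['world_to_cam'])
def ray(c,uv):
    f,cx,cy,T=cal(c); R=T[:3,:3]; o=-R.T@T[:3,3]; d=R.T@np.array([(uv[0]-cx)/f,(uv[1]-cy)/f,1]); return o,d
def atz(c,uv,z):
    o,d=ray(c,uv); return o+d*(z-o[2])/d[2]
def proj(c,p):
    f,cx,cy,T=cal(c); q=T[:3,:3]@np.array(p)+T[:3,3]; return np.array([cx+f*q[0]/q[2],cy+f*q[1]/q[2]])
E
python3 - <<'E'
from h import *
for c in('top','side'):
    shot(c,c+'1'); f,cx,cy,T=cal(c); print(c,f,cx,cy,np.round(ray(c,(cx,cy)),3),{k:v for k,v in optics.get_calibration(c).items() if k!='world_to_cam'})
    for l in('case','cover','clamp','clamp_mouth','clamp_base','pockets','varnish_jar','glue_bottle'):
        print(l,[(np.round(d['at'],1),round(d['p'],2)) for d in finder.tip_of(l,c)][:4])
print(manip.get_state())
E
```

```text
top 471.35048252570306 286.302503057146 208.45636610743506 [[ 0.325  0.033  1.17 ]
 [ 0.149 -0.007 -0.989]] {'fov_y': 48.028654425455365, 'cx': 286.302503057146, 'cy': 208.45636610743506}
case [(array([232.5, 185.1]), 0.9)]
cover [(array([265.1, 181.8]), 0.85)]
clamp [(array([401.7, 183.7]), 0.98)]
clamp_mouth [(array([408. , 179.1]), 0.68)]
clamp_base [(array([402. , 180.9]), 0.65)]
pockets []
varnish_jar [(array([327.3,  99.2]), 0.92)]
glue_bottle [(array([154.8, 262.5]), 0.87)]
side 485.1343020458897 274.2077797672952 206.86307907742847 [[ 0.405 -0.919  0.859]
 [ 0.065  0.781 -0.621]] {'fov_y': 46.8126607328138, 'cx': 274.2077797672952, 'cy': 206.86307907742847}
case []
cover [(array([296.5, 212.3]), 0.65), (array([149.6, 357.4]), 0.65), (array([161.5, 185. ]), 0.59)]
clamp [(array([325.5, 324.8]), 0.64)]
clamp_mouth [(array([326.9, 303.9]), 0.57), (array([298.2, 211.5]), 0.16)]
clamp_base [(array([322.7, 322.2]), 0.64)]
pockets []
varnish_jar []
glue_bottle [(array([230.4, 171.1]), 0.81)]
{'clock': 0.9, 'qpos': array([ 1.19196903e+00,  2.75860882e-01,  1.50489921e+00, -2.66936928e-05,
        1.36071044e+00, -1.21011779e-01]), 'qd': array([ 0.00052958,  0.0015892 ,  0.00126413, -0.00145202,  0.0002805 ,
       -0.0006543 ]), 'effort': array([-5.20538615e-04, -4.16635287e+01, -2.46095610e+01, -3.36046896e-04,
        3.20094050e-04, -8.96564273e-06]), 'position': array([0.14663675, 0.55601248, 0.23935066]), 'ee_rot': array([2.77492240e-05, 1.28548280e-01, 9.91703250e-01, 5.59324979e-05]), 'contact_force': array([-0.21778889, -0.03995239,  0.03362966]), 'moment': array([-0.05479143,  0.03914343, -0.01156571]), 'gripper_force': 0.0, 'width': 0.08594223461060171}
```

```bash
python3 -c "
import cv2;import numpy as np
cv2.imwrite('pics/b1.png',cv2.resize(np.vstack([cv2.imread('pics/top1.png')]),(784,588)))"
```

```text
(no output)
```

View pics/b1.png

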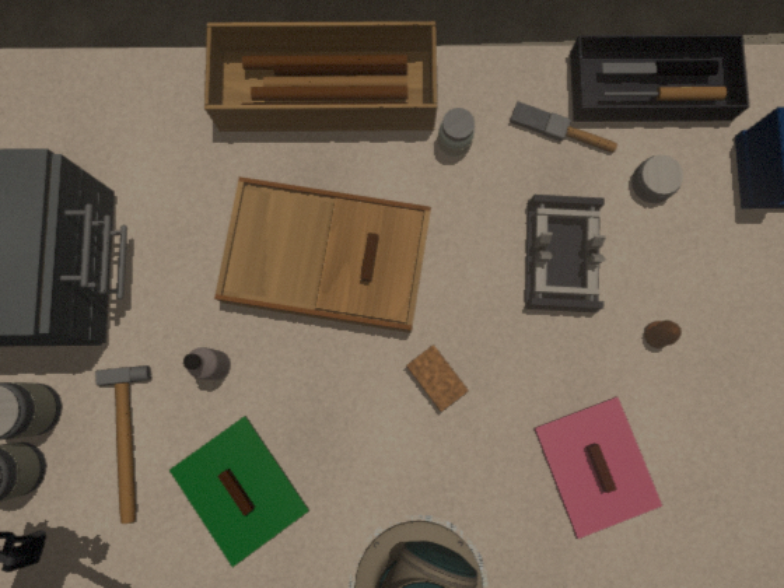

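View pics/side1.png

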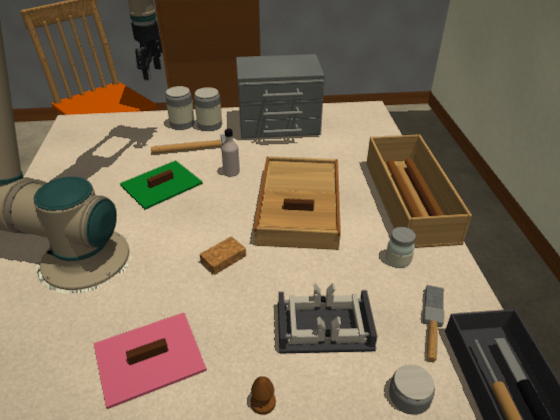

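The top view shows the case with its pocket half to the right (world -y). The grip bar is at about (264,184) px and the clamp at about (404,181) px, roughly aligned with world y. The loose jars and the green and pink look-alikes are clear of the path.

Run:
```python
from h import *
im=cv2.imread('pics/top1.png')
cs=np.array([(238,180),(430,207),(412,328),(217,297)])/1.4
P=np.array([atz('top',c,.058)[:2] for c in cs]);print(np.round(P,3))
print('case c',P.mean(0),'sizes',[np.linalg.norm(P[i]-P[(i+1)%4]) for i in range(4)],'yaw of long',[np.degrees(np.arctan2(*(a)[::-1])) for a in (P[0]-P[1],P[3]-P[2])])
# grip bar: dark blob
h=cv2.cvtColor(im,cv2.COLOR_BGR2GRAY);m=np.zeros_like(h);m[160:210,250:282]=(h[160:210,250:282]<60)
n,l,s,c=cv2.connectedComponentsWithStats(m);i=1+np.argmax(s[1:,4]);print('bar',c[i],s[i])
r=cv2.minAreaRect(np.argwhere(l==i)[:,::-1].astype(np.float32));b=cv2.boxPoints(r);print(r)
print('bar world',atz('top',c[i],.080), [np.round(atz('top',q,.084)[:2],3) for q in b])
for n,z in(('clamp',0),('clamp_mouth',.082),('clamp_base',.012)):
  print(n,[np.round(atz(k,finder.tip_of(n,k)[0]['at'],z),4) for k in('top','side')])
cv2.imwrite('pics/cl.png',cv2.resize(im[125:235,360:450],None,fx=5,fy=5,interpolation=2))
```

```text
[[ 0.692  0.307]
 [ 0.641 -0.027]
 [ 0.43   0.006]
 [ 0.486  0.337]]
case c [0.56249701 0.15593922] sizes [np.float64(0.3384481005120426), np.float64(0.21336009687422464), np.float64(0.33541513481877605), np.float64(0.20827196966361045)] yaw of long [np.float64(81.32652003216886), np.float64(80.45734794927425)]
bar [263.29779412 184.33455882] [257 167  13  36 272]
((263.2702941894531, 184.3783721923828), (7.891151428222656, 35.83898162841797), 9.462321281433105)
bar world [0.54705201 0.07864073 0.08      ] [array([0.506, 0.095]), array([0.59 , 0.081]), array([0.587, 0.062]), array([0.503, 0.076])]
clamp [array([ 0.5623, -0.2686,  0.    ]), array([ 0.5703, -0.261 ,  0.    ])]
clamp_mouth [array([ 0.5566, -0.2629,  0.082 ]), array([ 0.5664, -0.2717,  0.082 ])]
clamp_base [array([ 0.567 , -0.2666,  0.012 ]), array([ 0.5631, -0.2628,  0.012 ])]
```

View pics/cl.png

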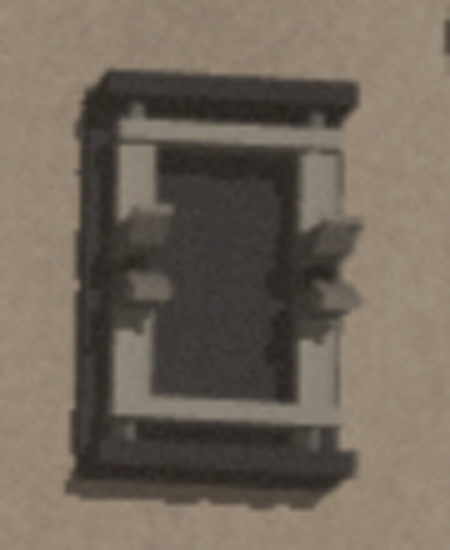

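The clamp crop shows its cross bars running within about 2° of world y. The finger pairs sit near crop (150,255) and (330,265).

Request:
{"fn": "servo_tool", "kwargs": {
  "increments": [
    [0,0,0,0,0,-5.7,-1],
    [-3.36,-2.91,0,0,0,0,-1],
    [-3.36,-2.91,0,0,0,0,-1],
    [-3.36,-2.91,0,0,0,0,-1],
    [-3.36,-2.91,0,0,0,0,-1]
  ],
  "squeeze": 30
}}

```text
clock: 1.7
position: [0.2617, 0.4187, 0.2394]
ee_rot: [0.0, 0.079, 0.997, 0.0]
contact_force: [1.1, -0.4, 0.4]
width: 0.0855
gripper_force: 0.0
```

Request:
{"fn": "servo_tool", "kwargs": {
  "increments": [
    [-3.36,-2.91,0,0,0,0,-1],
    [-3.36,-2.91,0,0,0,0,-1],
    [-3.36,-2.91,0,0,0,0,-1],
    [-3.36,-2.91,0,0,0,0,-1],
    [-3.36,-2.91,0,0,0,0,-1]
  ]
}}

```text
clock: 2.2
position: [0.4049, 0.2482, 0.2396]
ee_rot: [0.0, 0.079, 0.997, 0.0]
contact_force: [1.2, -0.2, 0.8]
width: 0.0856
gripper_force: 0.0
```

Request:
{"fn": "servo_tool", "kwargs": {
  "increments": [
    [-3.36,-2.91,0,0,0,0,-1],
    [-3.36,-2.91,0,0,0,0,-1],
    [-3.36,-2.91,0,0,0,0,-1],
    [-3.36,-2.91,0,0,0,0,-1],
    [-3.36,-2.91,0,0,0,0,-1]
  ]
}}

```text
clock: 2.7
position: [0.5479, 0.0779, 0.2394]
ee_rot: [0.0, 0.079, 0.997, 0.0]
contact_force: [0.9, 0.4, 1.4]
width: 0.0854
gripper_force: 0.0
```

Request:
{"fn": "servo_tool", "kwargs": {
  "increments": [
    [0,0,3.5,0,0,0,-1],
    [0,0,3.5,0,0,0,-1],
    [0,0,3.5,0,0,0,-1],
    [0,0,0,0,0,0,-1],
    [0,0,0,0,0,0,-1]
  ]
}}

```text
clock: 3.2
position: [0.5471, 0.0796, 0.1345]
ee_rot: [-0.0, 0.079, 0.997, 0.0]
contact_force: [0.4, -0.2, 0.5]
width: 0.0853
gripper_force: 0.0
```

```bash
cat >> h.py <<'E'
from scipy.spatial.transform import Rotation as Ro
def R0():
    q=manip.get_state()['ee_rot']; return Ro.from_quat([q[1],q[2],q[3],q[0]])
def plan(p,th):
    "total tool-frame shift (cm, in axes after the turn) and turn (deg) to TCP p, tool y at th deg, pointing down"
    a=np.radians(th); y=np.array([np.cos(a),np.sin(a),0]); x=np.array([-np.sin(a),np.cos(a),0])
    M=np.c_[x,y,[0,0,-1]]; s=manip.get_state()
    print('t',round(s['clock'],2),'pos',np.round(s['position'],4),'th',round(np.degrees(np.arctan2(*R0().as_matrix()[1::-1,1])),2),'w',round(s['width'],4),'F',np.round(s['contact_force'],1))
    print('turn',np.round(np.degrees((R0().inv()*Ro.from_matrix(M)).as_rotvec()),2),'shift',np.round(M.T@(np.array(p)-s['position'])*100,2))
E
python3 - <<'E'
from h import *
plan((.547,.0786,.069),80.9)
shot('side','s2')
f=finder.silhouettes('case','top');r=None
for d in f[:1]:
  print(d['p'])
  c=max(cv2.findContours(d['region'].astype(np.uint8),0,2)[0],key=cv2.contourArea)
  print(cv2.minAreaRect(c))
E
```

```text
t 3.2 pos [0.5471 0.0796 0.1345] th 80.93 w 0.0853 F [ 0.4 -0.2  0.5]
turn [ 0.   -0.03  0.03] shift [-0.01 -0.1   6.55]
0.84
((230.4617919921875, 181.1138916015625), (142.5074462890625, 91.87147521972656), 9.090276718139648)
```

Request:
{"fn": "servo_tool", "kwargs": {
  "increments": [
    [0,0,2.0,0,0,0,-1],
    [0,0,2.0,0,0,0,-1],
    [0,0,1.4,0,0,0,-1],
    [0,-0.1,0.8,0,0,0,-1],
    [0,0,0,0,0,0,-1]
  ]
}}

```text
clock: 3.8
position: [0.5472, 0.0786, 0.0729]
ee_rot: [0.0, 0.079, 0.997, 0.0]
contact_force: [0.1, -0.3, 0.3]
width: 0.0856
gripper_force: 0.0
```

Request:
{"fn": "servo_tool", "kwargs": {
  "increments": [
    [0,0,0,0,0,0,1],
    [0,0,0,0,0,0,1],
    [0,0,0,0,0,0,1],
    [0,0,0,0,0,0,1],
    [0,0,0,0,0,0,1]
  ]
}}

```text
clock: 4.3
position: [0.5471, 0.0786, 0.0728]
ee_rot: [0.0, 0.079, 0.997, 0.0]
contact_force: [1.1, 0.2, -1.2]
width: 0.017
gripper_force: 29.7
```

Request:
{"fn": "servo_tool", "kwargs": {
  "increments": [
    [0,0,0,0,0,0,1],
    [0,0,0,0,0,0,1],
    [0,0,0,0,0,0,1],
    [0,0,0,0,0,0,1],
    [0,0,0,0,0,0,1]
  ]
}}

```text
clock: 4.8
position: [0.5471, 0.0786, 0.0728]
ee_rot: [0.0, 0.079, 0.997, 0.0]
contact_force: [-0.4, 0.1, 5.3]
width: 0.017
gripper_force: 30.5
```

Request:
{"fn": "servo_tool", "kwargs": {
  "increments": [
    [0,0.4,0,0,0,0,1],
    [0,0.8,0,0,0,0,1],
    [0,0.8,0,0,0,0,1],
    [0,0.8,0,0,0,0,1],
    [0,0.8,0,0,0,0,1]
  ]
}}

```text
clock: 5.3
position: [0.5527, 0.1132, 0.0728]
ee_rot: [0.0, 0.079, 0.997, -0.001]
contact_force: [-1.0, -4.1, 4.6]
width: 0.0172
gripper_force: 30.6
```

Request:
{"fn": "servo_tool", "kwargs": {
  "increments": [
    [0,0.9,0,0,0,0,1],
    [0,0.9,0,0,0,0,1],
    [0,0.9,0,0,0,0,1],
    [0,0.9,0,0,0,0,1],
    [0,0.9,0,0,0,0,1]
  ]
}}

```text
clock: 5.8
position: [0.5598, 0.1576, 0.0728]
ee_rot: [0.0, 0.079, 0.997, -0.001]
contact_force: [-1.7, -4.7, 5.2]
width: 0.0172
gripper_force: 30.7
```

Request:
{"fn": "servo_tool", "kwargs": {
  "increments": [
    [0,0.9,0,0,0,0,1],
    [0,0.9,0,0,0,0,1],
    [0,0.9,0,0,0,0,1],
    [0,0.9,0,0,0,0,1],
    [0,0.9,0,0,0,0,1]
  ]
}}

```text
clock: 6.3
position: [0.5668, 0.202, 0.0728]
ee_rot: [0.0, 0.079, 0.997, -0.001]
contact_force: [-1.4, -3.6, 6.2]
width: 0.0171
gripper_force: 30.7
```

Request:
{"fn": "servo_tool", "kwargs": {
  "increments": [
    [0,0.8,0,0,0,0,1],
    [0,0.7,0,0,0,0,1],
    [0,0.6,0,0,0,0,1],
    [0,0.4,0,0,0,0,1],
    [0,0.3,0,0,0,0,1]
  ]
}}

```text
clock: 6.8
position: [0.5712, 0.2296, 0.0728]
ee_rot: [0.0, 0.079, 0.997, -0.001]
contact_force: [-0.5, -4.7, 6.0]
width: 0.0168
gripper_force: 30.7
```

Request:
{"fn": "servo_tool", "kwargs": {
  "increments": [
    [0,0.1,0,0,0,0,1],
    [0,0.1,0,0,0,0,1],
    [0,0.1,0,0,0,0,1],
    [0,0,0,0,0,0,1],
    [0,0,0,0,0,0,1]
  ]
}}

```text
clock: 7.3
position: [0.5716, 0.2324, 0.0728]
ee_rot: [0.0, 0.079, 0.997, -0.001]
contact_force: [-0.5, -3.9, 5.4]
width: 0.0172
gripper_force: 30.7
```

Request:
{"fn": "servo_tool", "kwargs": {
  "increments": [
    [0,0.1,0,0,0,0,1],
    [0,0.1,0,0,0,0,1],
    [0,0.1,0,0,0,0,1],
    [0,0,0,0,0,0,1],
    [0,0,0,0,0,0,1]
  ]
}}

```text
clock: 7.8
position: [0.5721, 0.2354, 0.0728]
ee_rot: [0.0, 0.079, 0.997, -0.001]
contact_force: [-0.5, -4.2, 5.8]
width: 0.0173
gripper_force: 30.7
```

Request:
{"fn": "servo_tool", "kwargs": {
  "increments": [
    [0,0,0,0,0,0,-1],
    [0,0,0,0,0,0,-1],
    [0,0,0,0,0,0,-1],
    [0,0,0,0,0,0,-1],
    [0,0,0,0,0,0,-1]
  ]
}}

```text
clock: 8.3
position: [0.5718, 0.2367, 0.072]
ee_rot: [-0.0, 0.079, 0.997, 0.0]
contact_force: [-0.0, 0.2, -0.3]
width: 0.0855
gripper_force: 0.0
```

Request:
{"fn": "servo_tool", "kwargs": {
  "increments": [
    [0,0,-2,0,0,0,-1],
    [0,0,-3,0,0,0,-1],
    [0,0,-3,0,0,0,-1],
    [0,0,-3,0,0,0,-1],
    [0,0,-2,0,0,0,-1]
  ]
}}

```text
clock: 8.8
position: [0.5727, 0.2369, 0.2047]
ee_rot: [0.001, 0.079, 0.997, 0.001]
contact_force: [1.1, -0.2, 0.0]
width: 0.0853
gripper_force: 0.0
```

Run:
```python
from h import *
im=shot('top','t3'); im2=shot('side','s3')
a=np.array((.5625,.156));
for n in('spindle','spindle_mid','dowel','batten'):
  for k in('top','side'):
    print(n,k,[(np.round(d['at'],1),round(d['p'],2),np.round(atz(k,d['at'],.03)[:2],3)) for d in finder.tip_of(n,k)][:4])
A=cv2.resize(im[120:240,150:320],None,fx=4.5,fy=4.5,interpolation=2)
cv2.imwrite('pics/t3c.png',A[:,:,::-1])
plan((.55,.08,.2),80.9)
```

```text
spindle top [(array([265.1, 184. ]), 0.92, array([0.558, 0.076]))]
spindle side [(array([297.1, 215.9]), 0.49, array([0.55, 0.08])), (array([324.5, 326. ]), 0.19, array([ 0.562, -0.287]))]
spindle_mid top [(array([264.7, 185.3]), 0.97, array([0.555, 0.077]))]
spindle_mid side [(array([296.3, 216.9]), 0.82, array([0.547, 0.076])), (array([297.6, 219.1]), 0.39, array([0.55 , 0.066]))]
dowel top [(array([262.4, 211.8]), 0.72, array([0.489, 0.083]))]
dowel side [(array([277.6, 216.4]), 0.56, array([0.498, 0.083]))]
batten top [(array([265.9, 169.7]), 0.76, array([0.594, 0.074]))]
batten side [(array([315.8, 219.7]), 0.56, array([0.597, 0.059]))]
t 9.3 pos [0.5714 0.2364 0.201 ] th 80.93 w 0.0853 F [ 1.   0.7 -0.8]
turn [-0.05 -0.12  0.03] shift [ -0.36 -15.78   0.1 ]
```

View pics/t3c.png

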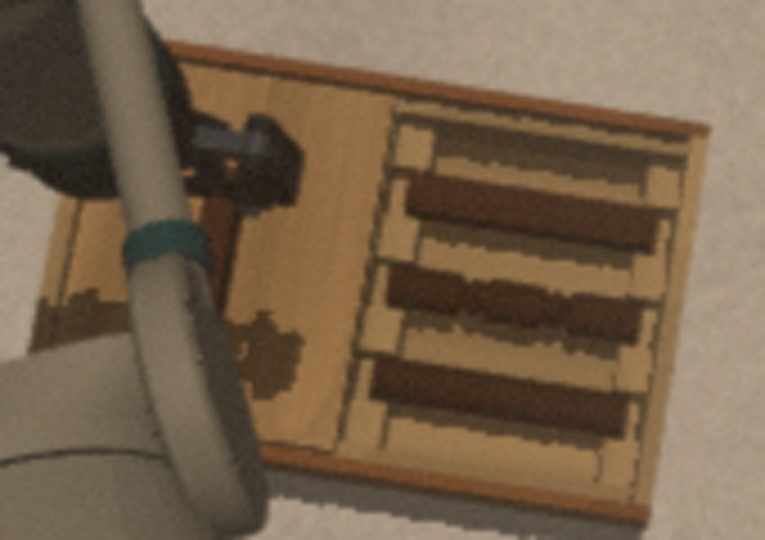

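The crop shows plain sticks in the outer pockets. The grooved spindle is in the middle pocket, centred near full-image px (264,187), and the cover is aside on the deck.

Run:
```python
from h import *
im=cv2.imread('pics/t3.png').astype(int)
B,G,Rr=im[...,0],im[...,1],im[...,2]
m=((Rr<95)&(Rr>G+12)).astype(np.uint8); m[:,:228]=0;m[:,305:]=0;m[:150]=0;m[235:]=0
n,l,s,c=cv2.connectedComponentsWithStats(m)
for i in range(1,n):
  if s[i,4]>150:
    r=cv2.minAreaRect(np.argwhere(l==i)[:,::-1].astype(np.float32)); b=cv2.boxPoints(r)
    W=np.array([atz('top',q,.034)[:2] for q in b]); e=[W[(k+1)%4]-W[k] for k in range(2)]; e=max(e,key=np.linalg.norm)
    print(s[i],np.round(c[i],1),'world',np.round(atz('top',c[i],.034)[:2],4),np.round(W.mean(0),4),'len',round(np.linalg.norm(e),4),'ang',round(np.degrees(np.arctan2(e[1],e[0]))%180,1))
plan((.5495,.077,.10),-9.1)
print(manip.get_state()['qpos'])
f=finder.silhouettes('spindle','side')[0]['region']; print(np.argwhere(f).mean(0)[::-1],f.sum(), atz('side',np.argwhere(f).mean(0)[::-1],.034))
```

```text
[246 150  56  13 335] [272.9 154.4] world [0.6319 0.0565] [0.6321 0.0552] len 0.1369 ang 79.8
[233 155  67  25 766] [265.4 167.9] world [0.5976 0.0753] [0.5965 0.0743] len 0.1614 ang 79.1
[229 174  68  26 739] [261.8 188.2] world [0.5467 0.0842] [0.543  0.0833] len 0.1613 ang 78.0
[228 196  66  24 720] [259.4 208.6] world [0.4963 0.0901] [0.4957 0.0906] len 0.1616 ang 79.2
t 9.3 pos [0.5714 0.2364 0.201 ] th 80.93 w 0.0853 F [ 1.   0.7 -0.8]
turn [-1.300e-01 -5.000e-02  9.003e+01] shift [-16.09   0.36  10.1 ]
[ 2.79778665e-01  3.64264722e-01  1.46916854e+00  7.70159786e-05
  1.31044099e+00 -1.13269264e+00]
[297.97580645 212.54435484] 248 [0.55334525 0.08891831 0.034     ]
```

Request:
{"fn": "servo_tool", "kwargs": {
  "increments": [
    [0,-3.2,0,0,0,0,-1],
    [0,-3.2,0,0,0,0,-1],
    [0,-3.2,0,0,0,0,-1],
    [-0.1,-3.2,0,0,0,0,-1],
    [0,-3.2,0,0,0,0,-1]
  ]
}}

```text
clock: 9.85
position: [0.5474, 0.0772, 0.202]
ee_rot: [-0.0, 0.079, 0.997, -0.0]
contact_force: [0.7, 0.2, -0.3]
width: 0.0851
gripper_force: 0.0
```

Request:
{"fn": "servo_tool", "kwargs": {
  "increments": [
    [0,0,0,0,0,8.2,0.1],
    [0,0,0,0,0,8.2,0.1],
    [0,0,0,0,0,8.2,0.1],
    [0,0,0,0,0,8.2,0.1],
    [0,0,0,0,0,8.2,0.1]
  ]
}}

```text
clock: 10.35
position: [0.5476, 0.0783, 0.202]
ee_rot: [-0.0, 0.426, 0.905, -0.0]
contact_force: [0.6, -0.6, 0.2]
width: 0.0384
gripper_force: 0.0
```

Request:
{"fn": "servo_tool", "kwargs": {
  "increments": [
    [0,0,0,0,0,8.2,0.1],
    [0,0,0,0,0,8.2,0.1],
    [0,0,0,0,0,8.2,0.1],
    [0,0,0,0,0,8.2,0.1],
    [0,0,0,0,0,8.2,0.1]
  ]
}}

```text
clock: 10.85
position: [0.5476, 0.0784, 0.202]
ee_rot: [-0.0, 0.716, 0.698, -0.0]
contact_force: [0.8, -0.2, -0.4]
width: 0.0384
gripper_force: 0.0
```

Request:
{"fn": "servo_tool", "kwargs": {
  "increments": [
    [0,0,0,0,0,8.0,0.1],
    [0,0,4,0,0,0,0.1],
    [0,0,4,0,0,0,0.1],
    [0,0,4,0,0,0,0.1],
    [0,0,0,0,0,0,0.1]
  ]
}}

```text
clock: 11.35
position: [0.5431, 0.0783, 0.0773]
ee_rot: [-0.004, 0.761, 0.649, -0.005]
contact_force: [-0.9, -0.2, -0.8]
width: 0.0386
gripper_force: 0.0
```

Run:
```python
from h import *
plan((.5475,.0775,.021),-9.1)
im=shot('side','s4'); im2=shot('top','t4')
A=cv2.resize(im[150:260,240:360],None,fx=3.3,fy=3.3,interpolation=2);B=cv2.resize(im2[140:250,220:340],None,fx=3.3,fy=3.3,interpolation=2)
cv2.imwrite('pics/j4.png',np.hstack([A,B])[:,:,::-1])
```

```text
t 11.35 pos [0.5431 0.0783 0.0773] th -9.08 w 0.0386 F [-0.9 -0.2 -0.8]
turn [-0.69  0.12  0.02] shift [-0.01  0.45  5.63]
```

View pics/j4.png

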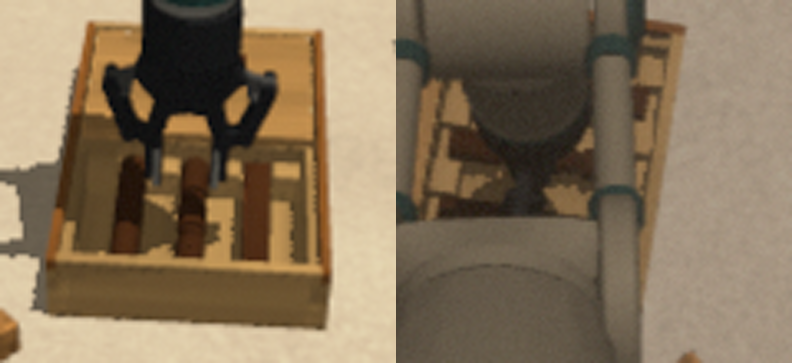

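The side crop (left) shows the fingers straddling the middle, grooved stick: tips near crop (155,180) and (217,180), spindle near (193,180). It doesn't show yet whether they're centred.

Request:
{"fn": "servo_tool", "kwargs": {
  "increments": [
    [0,0,0,0,0,0,0.1],
    [0,0,0,0,0,0,0.1],
    [0,0,0,0,0,0,0.1],
    [0,0,0,0,0,0,0.1],
    [0,0,0,0,0,0,0.1]
  ]
}}

```text
clock: 11.95
position: [0.548, 0.0784, 0.0829]
ee_rot: [0.0, 0.761, 0.649, 0.0]
contact_force: [0.1, -0.6, 0.1]
width: 0.0381
gripper_force: 0.0
```

Run:
```python
from h import *
plan((.5475,.0775,.021),-9.1)
print('tips proj',proj('side',(.5431,.0783,.069)))
im=cv2.imread('pics/s3.png').astype(int)
# dark stick columns per row in earlier clean side view
m=(im[...,2]<100)&(im[...,2]>im[...,1]+8)
for r in (200,206,212,218,224,230):
  cs=np.where(m[r,255:335])[0]+255
  g=np.split(cs,np.where(np.diff(cs)>3)[0]+1)
  print(r,[(a[0],a[-1],np.round(atz('side',((a[0]+a[-1])/2,r),.036)[:2],4)) for a in g if len(a)>3])
```

```text
t 11.95 pos [0.548  0.0784 0.0829] th -9.07 w 0.0381 F [ 0.1 -0.6  0.1]
turn [ 0.06 -0.02  0.03] shift [-0.1  -0.03  6.19]
tips proj [294.95407641 204.98470817]
200 [(np.int64(276), np.int64(284), array([0.5102, 0.1462])), (np.int64(295), np.int64(303), array([0.5628, 0.1412])), (np.int64(314), np.int64(321), array([0.614 , 0.1363]))]
206 [(np.int64(271), np.int64(284), array([0.5007, 0.12  ])), (np.int64(288), np.int64(303), array([0.5498, 0.1154])), (np.int64(312), np.int64(322), array([0.6084, 0.1098]))]
212 [(np.int64(274), np.int64(282), array([0.4997, 0.0939])), (np.int64(293), np.int64(301), array([0.5507, 0.089 ])), (np.int64(311), np.int64(320), array([0.6003, 0.0843])), (np.int64(328), np.int64(332), array([0.6392, 0.0807]))]
218 [(np.int64(273), np.int64(282), array([0.496 , 0.0688])), (np.int64(293), np.int64(301), array([0.5475, 0.0639])), (np.int64(311), np.int64(320), array([0.5964, 0.0593])), (np.int64(329), np.int64(332), array([0.636 , 0.0555]))]
224 [(np.int64(272), np.int64(281), array([0.4911, 0.0445])), (np.int64(292), np.int64(301), array([0.5432, 0.0396])), (np.int64(310), np.int64(320), array([0.5913, 0.0351])), (np.int64(329), np.int64(332), array([0.6316, 0.0313]))]
230 [(np.int64(255), np.int64(270), array([0.453 , 0.0242]))]
```

Request:
{"fn": "servo_tool", "kwargs": {
  "increments": [
    [0,0,1,0,0,0,0.1],
    [0,0,1,0,0,0,0.1],
    [0,0,1,0,0,0,0.1],
    [0,0,0.5,0,0,0,0.1],
    [0,0,0.3,0,0,0,0.1]
  ]
}}

```text
clock: 12.45
position: [0.5471, 0.0784, 0.0431]
ee_rot: [-0.001, 0.761, 0.649, -0.001]
contact_force: [-0.2, -0.5, 0.4]
width: 0.0387
gripper_force: 0.0
```

Request:
{"fn": "servo_tool", "kwargs": {
  "increments": [
    [0,0,0.3,0,0,0,0.1],
    [0,0,0.3,0,0,0,0.1],
    [0,0,0.3,0,0,0,0.1],
    [0,0,0.3,0,0,0,0.1],
    [0,0,0.1,0,0,0,0.1]
  ]
}}

```text
clock: 12.95
position: [0.5476, 0.0784, 0.031]
ee_rot: [-0.0, 0.761, 0.649, -0.0]
contact_force: [-0.6, -0.4, 0.3]
width: 0.0384
gripper_force: 0.0
```

Request:
{"fn": "servo_tool", "kwargs": {
  "increments": [
    [0,0,0.3,0,0,0,0.1],
    [0,0,0.3,0,0,0,0.1],
    [0,0,0.2,0,0,0,0.1],
    [0,0,0.1,0,0,0,0.1],
    [0,0,0,0,0,0,0.1]
  ]
}}

```text
clock: 13.45
position: [0.5476, 0.0784, 0.0221]
ee_rot: [-0.0, 0.761, 0.649, -0.0]
contact_force: [-0.4, 0.2, 0.5]
width: 0.0386
gripper_force: 0.0
```

Request:
{"fn": "servo_tool", "kwargs": {
  "increments": [
    [0,0,0,0,0,0,0.3],
    [0,0,0,0,0,0,0.4],
    [0,0,0,0,0,0,1],
    [0,0,0,0,0,0,1],
    [0,0,0,0,0,0,1]
  ],
  "squeeze": 40
}}

```text
clock: 13.95
position: [0.5479, 0.0784, 0.0225]
ee_rot: [0.0, 0.761, 0.649, 0.0]
contact_force: [-0.3, 0.5, 2.0]
width: 0.0229
gripper_force: 39.1
```

Request:
{"fn": "servo_tool", "kwargs": {
  "increments": [
    [0,0,0,0,0,0,1],
    [0,0,0,0,0,0,1],
    [0,0,0,0,0,0,1],
    [0,0,0,0,0,0,1],
    [0,0,0,0,0,0,1]
  ]
}}

```text
clock: 14.45
position: [0.5479, 0.0784, 0.0225]
ee_rot: [0.0, 0.761, 0.649, 0.0]
contact_force: [-1.0, 0.6, 4.3]
width: 0.0229
gripper_force: 39.2
```

Request:
{"fn": "servo_tool", "kwargs": {
  "increments": [
    [0,0,-0.4,0,0,0,1],
    [0,0,-1,0,0,0,1],
    [0,0,-2,0,0,0,1],
    [0,0,-3,0,0,0,1],
    [0,0,-3,0,0,0,1]
  ]
}}

```text
clock: 14.95
position: [0.547, 0.0784, 0.1172]
ee_rot: [-0.001, 0.761, 0.649, -0.001]
contact_force: [-0.4, 0.6, -0.5]
width: 0.0225
gripper_force: 39.2
```

Request:
{"fn": "servo_tool", "kwargs": {
  "increments": [
    [0,0,-3,0,0,0,1],
    [0,0,-3,0,0,0,1],
    [0,0,-1,0,0,0,1],
    [0,0,0,0,0,0,1],
    [0,0,0,0,0,0,1]
  ]
}}

```text
clock: 15.45
position: [0.5468, 0.0784, 0.1851]
ee_rot: [-0.001, 0.761, 0.649, -0.001]
contact_force: [0.2, -0.4, -1.3]
width: 0.0225
gripper_force: 39.2
```

Run:
```python
from h import *
plan((.563,-.266,.19),-2)
# crop cl.png: px = 360+u/5,125+v/5
P=lambda u,v,z: np.round(atz('top',(360+u/5,125+v/5),z)[:2],4)
q=[P(*a) for a in((118,122,.046),(343,130,.046),(340,424,.046),(112,414,.046))]
print('cross bar outer corners z46',q,'mean',np.mean(q,0),'yaw',[np.degrees(np.arctan2(d[0],d[1])) for d in(q[0]-q[1],q[3]-q[2])],[np.degrees(np.arctan2(d[1],d[0])) for d in(q[0]-q[3],q[1]-q[2])])
# base end blocks outer corners (top plane of end plates, height? try z=.046)
im=cv2.imread('pics/side1.png'); cv2.imwrite('pics/cl2.png',np.hstack([cv2.resize(im[275:360,268:385],None,fx=6.5,fy=6.5,interpolation=2)]))
for k in('top','side'):
  for n in('jaw_near','jaw_far'): print(k,n,[(np.round(d['at'],1),round(d['p'],2)) for d in finder.tip_of(n,k)][:2])
shot('side','s5');
```

```text
t 15.45 pos [0.5468 0.0784 0.1851] th -9.07 w 0.0225 F [ 0.2 -0.4 -1.3]
turn [-0.13  0.01 -7.07] shift [-34.36   2.82  -0.49]
cross bar outer corners z46 [array([ 0.6393, -0.2161]), array([ 0.6344, -0.3268]), array([ 0.4882, -0.3174]), array([ 0.494 , -0.2074])] mean [ 0.563975 -0.266925] yaw [np.float64(2.53447316329578), np.float64(3.0182551804252524)] [np.float64(-3.4265578766390656), np.float64(-3.678796274609698)]Traceback (most recent call last):
  File "<stdin>", line 10, in <module>
ValueError: it knows: batten, case, clamp, clamp_base, clamp_mouth, cover, dowel, glue_bottle, pockets, spindle, spindle_mid, varnish_jar
```

View pics/cl2.png

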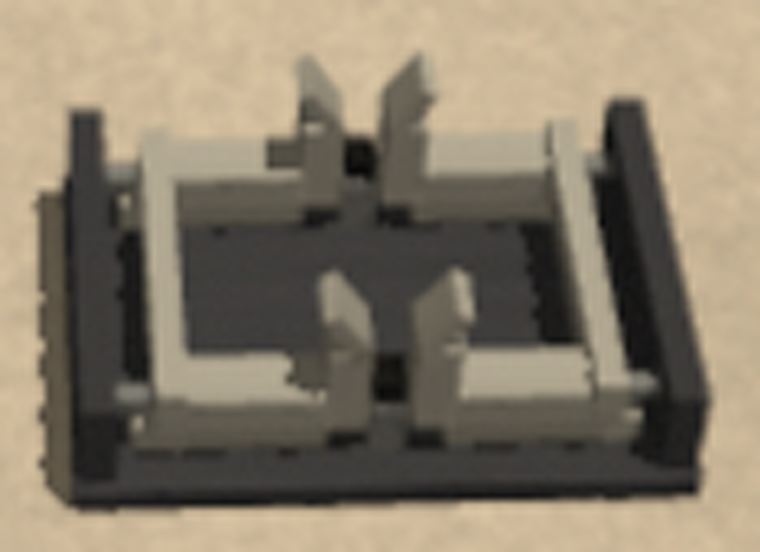

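The side crop shows the jaw fingertips in two pairs. The mouth middle is near crop (367,58) for the far pair and (396,271) for the near pair; the narrowing is near (361,115) and (393,345).

Run:
```python
from h import *
P=lambda u,v,z: np.round(atz('side',(268+u/6.5,275+v/6.5),z)[:2],4)
for n,u,v,z in(('far mouth',367,58,.082),('near mouth',396,271,.082),('far narrow',361,115,.064),('near narrow',393,345,.064),('barsNear L',135,400,.046),('barsNear R',632,393,.046),('barsFar L',143,130,.046),('barsFar R',575,122,.046)): print(n,P(u,v,z))
q=[P(135,400,.046),P(632,393,.046),P(575,122,.046),P(143,130,.046)];print(np.mean(q,0))
# spindle in hand, side view
im=shot('side','s5'); cv2.imwrite('pics/s5c.png',cv2.resize(im[80:240,220:380],None,fx=3.7,fy=3.7,interpolation=2)[:,:,::-1])
s=manip.get_state();p=s['position'];R=R0().as_matrix();g=p-R[:,2]*.011
print(p, 'axis pt',proj('side',g),'ends',[proj('side',g+R[:,0]*d) for d in(-.07,.07)],R[:,0])
```

```text
far mouth [ 0.5707 -0.2167]
near mouth [ 0.5647 -0.3047]
far narrow [ 0.5683 -0.2253]
near narrow [ 0.5625 -0.3186]
barsNear L [ 0.4827 -0.3184]
barsNear R [ 0.6368 -0.3299]
barsFar L [ 0.4976 -0.2094]
barsFar R [ 0.6435 -0.2194]
[ 0.56515  -0.269275]
[0.54651329 0.07840144 0.18459123] axis pt [297.41170229 164.63737544] ends [array([296.4283505 , 180.96657642]), array([298.30925264, 149.73296342])] [ 1.57685238e-01  9.87489304e-01 -4.90403633e-04]
```

View pics/s5c.png

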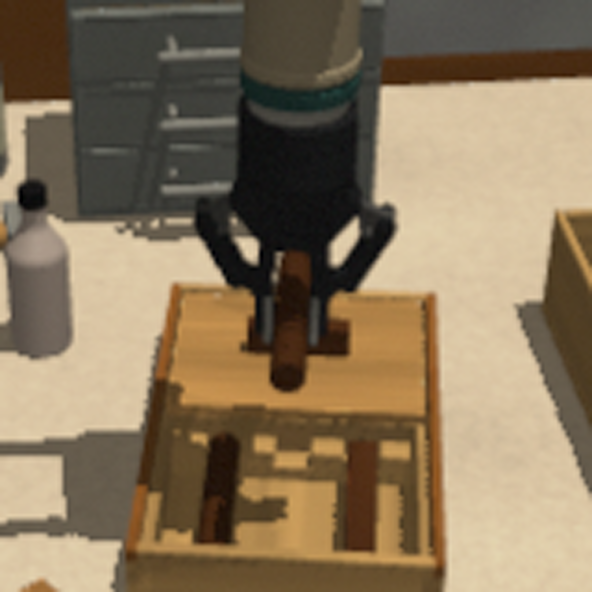

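The side crop shows the spindle level in the grip: near end at crop (289,375), or px (298.1,181.4), against a predicted (296.4,181.0). So it's centred in the grip, and the side camera reads about 1.5 px high in column. The dowel and batten are still in their pockets.

Request:
{"fn": "servo_tool", "kwargs": {
  "increments": [
    [0,0,0,0,0,-5.8,1],
    [-2,0.2,0,0,0,0,1],
    [-3.5,0.4,0,0,0,0,1],
    [-4.3,0.4,0,0,0,0,1],
    [-4.3,0.5,0,0,0,0,1]
  ]
}}

```text
clock: 16.0
position: [0.5535, -0.064, 0.1842]
ee_rot: [-0.002, 0.727, 0.687, -0.001]
contact_force: [-0.1, -0.4, -0.9]
width: 0.0224
gripper_force: 39.2
```

Request:
{"fn": "servo_tool", "kwargs": {
  "increments": [
    [-4.3,0.5,0,0,0,0,1],
    [-4.3,0.5,0,0,0,0,1],
    [-4.3,0.5,0,0,0,0,1],
    [-3.5,0.4,0,0,0,0,1],
    [-2.3,0.2,0,0,0,0,1]
  ]
}}

```text
clock: 16.5
position: [0.564, -0.2536, 0.1837]
ee_rot: [-0.002, 0.728, 0.686, -0.001]
contact_force: [-0.3, 0.7, -1.5]
width: 0.0227
gripper_force: 39.2
```

Request:
{"fn": "servo_tool", "kwargs": {
  "increments": [
    [-1.5,0,1,0,0,0,1],
    [0,0,3,0,0,0,1],
    [0,0,2,0,0,0,1],
    [0,0,0,0,0,0,1],
    [0,0,0,0,0,0,1]
  ]
}}

```text
clock: 17.0
position: [0.5635, -0.2652, 0.125]
ee_rot: [-0.001, 0.727, 0.687, -0.0]
contact_force: [0.3, -0.1, -0.3]
width: 0.023
gripper_force: 39.3
```

Run:
```python
from h import *
plan((.5635,-.267,.092),-3.3)
im=shot('side','s6'); im2=shot('top','t6')
A=cv2.resize(im[220:360,265:385],None,fx=4.2,fy=4.2,interpolation=2);B=cv2.resize(im2[125:235,350:450],(280,308),interpolation=2)
C=np.zeros((588,790,3),np.uint8);C[:,:504]=A;C[:308,506:786]=B
cv2.imwrite('pics/j6.png',C[:,:,::-1])
```

```text
t 17.0 pos [ 0.5635 -0.2652  0.125 ] th -3.24 w 0.023 F [ 0.3 -0.1 -0.3]
turn [-0.14 -0.09  0.06] shift [-0.18  0.01  3.3 ]
```

View pics/j6.png

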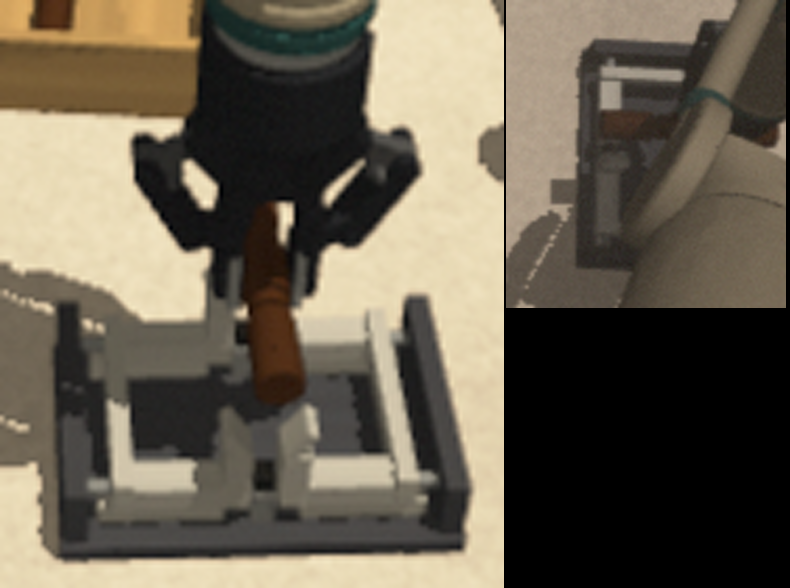

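The side crop shows the spindle above the mouth with its near end disc at crop (280,385), or px (331.7,311.7). The near finger pair sits just below it, at about crop (268,430).

Run:
```python
from h import *
s=manip.get_state();p=s['position'];R=R0().as_matrix();g=p-R[:,2]*.011
b=lambda d,z=0: proj('side',g+R[:,0]*d+[0,0,z])
print('pred near end',b(-.07),'far end top',b(.07,.012))
# gap line predicted for current x at finger heights, y=-45 and +45 rel. centre
for nm,yo,z,uv in(('near mouth',-.04,.082,(396,271)),('near narrow',-.054,.064,(393,345)),('far mouth',.048,.082,(367,58)),('far narrow',.036,.064,(361,115))):
  q=p+R[:,0]*yo; q[2]=z; print(nm,'tool centre line',proj('side',q),'clamp meas',268+uv[0]/6.5,275+uv[1]/6.5)
```

```text
pred near end [331.67091722 310.86144102] far end top [323.76582818 254.44199085]
near mouth tool centre line [327.91893921 317.25567072] clamp meas 328.9230769230769 316.6923076923077
near narrow tool centre line [328.17519274 328.61369921] clamp meas 328.46153846153845 328.0769230769231
far mouth tool centre line [323.07962381 284.49504605] clamp meas 324.46153846153845 283.9230769230769
far narrow tool centre line [323.21692417 294.39647342] clamp meas 323.53846153846155 292.6923076923077
```

Request:
{"fn": "servo_tool", "kwargs": {
  "increments": [
    [-0.2,0.15,0.5,0,0,0,1],
    [0,0,1,0,0,0,1],
    [0,0,1,0,0,0,1],
    [0,0,0.6,0,0,0,1],
    [0,0,0.3,0,0,0,1]
  ]
}}

```text
clock: 17.6
position: [0.5649, -0.2678, 0.091]
ee_rot: [-0.001, 0.727, 0.687, -0.0]
contact_force: [-0.7, 0.4, -0.6]
width: 0.0227
gripper_force: 39.3
```

Request:
{"fn": "servo_tool", "kwargs": {
  "increments": [
    [0,0,0.3,0,0,0,1],
    [0,0,0.3,0,0,0,1],
    [0,0,0.2,0,0,0,1],
    [0,0,0.2,0,0,0,1],
    [0,0,0,0,0,0,1]
  ]
}}

```text
clock: 18.1
position: [0.5654, -0.2681, 0.0821]
ee_rot: [-0.0, 0.727, 0.687, -0.0]
contact_force: [0.6, 0.3, -1.1]
width: 0.0228
gripper_force: 39.3
```

Run:
```python
from h import *
plan((.565,-.267,.06),-3.3)
im=shot('side','s7')
cv2.imwrite('pics/j7.png',cv2.resize(im[255:355,275:385],None,fx=5.5,fy=5.5,interpolation=2)[:,:,::-1])
```

```text
t 18.1 pos [ 0.5654 -0.2681  0.0821] th -3.27 w 0.0228 F [ 0.6  0.3 -1.1]
turn [-0.01 -0.01  0.03] shift [ 0.11 -0.05  2.21]
```

View pics/j7.png

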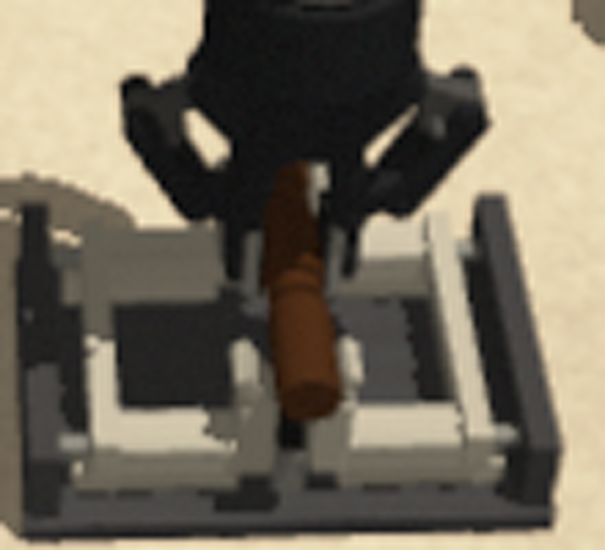

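The side crop shows the spindle entering the mouth. The near finger tops are at crop (245,350) and (350,347), so their middle is about 297, and the spindle there is at about 303: 1-2 mm too far +x.

Request:
{"fn": "servo_tool", "kwargs": {
  "increments": [
    [0.1,-0.1,0.1,0,0,0,1],
    [0,0,0.2,0,0,0,1],
    [0,0,0.2,0,0,0,1],
    [0,0,0.1,0,0,0,1],
    [0,0,0,0,0,0,1]
  ]
}}

```text
clock: 18.65
position: [0.5644, -0.267, 0.076]
ee_rot: [-0.0, 0.727, 0.687, -0.0]
contact_force: [0.2, 0.1, -0.5]
width: 0.023
gripper_force: 39.3
```

Request:
{"fn": "servo_tool", "kwargs": {
  "increments": [
    [0,0,0.1,0,0,0,1],
    [0,0,0.1,0,0,0,1],
    [0,0,0.1,0,0,0,1],
    [0,0,0.1,0,0,0,1],
    [0,0,0,0,0,0,1]
  ]
}}

```text
clock: 19.15
position: [0.5645, -0.2671, 0.0721]
ee_rot: [-0.0, 0.727, 0.687, 0.0]
contact_force: [0.4, 0.4, 0.3]
width: 0.0222
gripper_force: 39.3
```

Request:
{"fn": "servo_tool", "kwargs": {
  "increments": [
    [0,0,0.1,0,0,0,1],
    [0,0,0.1,0,0,0,1],
    [0,0,0.1,0,0,0,1],
    [0,0,0,0,0,0,1],
    [0,0,0,0,0,0,1]
  ]
}}

```text
clock: 19.65
position: [0.5645, -0.2671, 0.0692]
ee_rot: [-0.0, 0.727, 0.687, 0.0]
contact_force: [0.4, 1.1, 0.4]
width: 0.0228
gripper_force: 39.3
```

Request:
{"fn": "servo_tool", "kwargs": {
  "increments": [
    [0,0,0.1,0,0,0,1],
    [0,0,0.05,0,0,0,1],
    [0,0,0.05,0,0,0,1],
    [0,0,0,0,0,0,1],
    [0,0,0,0,0,0,1]
  ]
}}

```text
clock: 20.15
position: [0.5646, -0.2672, 0.0676]
ee_rot: [0.0, 0.727, 0.687, 0.0]
contact_force: [-1.8, 0.3, 3.9]
width: 0.0226
gripper_force: 39.6
```

Request:
{"fn": "servo_tool", "kwargs": {
  "increments": [
    [0,0,0.1,0,0,0,1],
    [0,0,0.05,0,0,0,1],
    [0,0,0.05,0,0,0,1],
    [0,0,0,0,0,0,1],
    [0,0,0,0,0,0,1]
  ]
}}

```text
clock: 20.65
position: [0.5653, -0.2673, 0.0658]
ee_rot: [0.001, 0.727, 0.687, 0.0]
contact_force: [-0.5, 0.0, 4.8]
width: 0.0227
gripper_force: 39.8
```

Request:
{"fn": "servo_tool", "kwargs": {
  "increments": [
    [0,-0.05,0.1,0,0,0,1],
    [0,0,0.1,0,0,0,1],
    [0,0,0.1,0,0,0,1],
    [0,0,0,0,0,0,1],
    [0,0,0,0,0,0,1]
  ]
}}

```text
clock: 21.15
position: [0.565, -0.2675, 0.0631]
ee_rot: [0.001, 0.727, 0.687, 0.0]
contact_force: [0.6, 0.3, 5.5]
width: 0.0227
gripper_force: 39.8
```

Request:
{"fn": "servo_tool", "kwargs": {
  "increments": [
    [0,0,0.1,0,0,0,1],
    [0,0,0.1,0,0,0,1],
    [0,0,0.1,0,0,0,1],
    [0,0,0,0,0,0,1],
    [0,0,0,0,0,0,1]
  ]
}}

```text
clock: 21.65
position: [0.5646, -0.2675, 0.0596]
ee_rot: [0.001, 0.727, 0.687, 0.0]
contact_force: [-1.2, -0.8, 4.8]
width: 0.0222
gripper_force: 39.8
```

Request:
{"fn": "servo_tool", "kwargs": {
  "increments": [
    [0,0,0.1,0,0,0,1],
    [0,0,0.1,0,0,0,1],
    [0,0,0,0,0,0,1],
    [0,0,0,0,0,0,1],
    [0,0,0,0,0,0,1]
  ]
}}

```text
clock: 22.15
position: [0.5639, -0.267, 0.0568]
ee_rot: [-0.0, 0.727, 0.687, -0.0]
contact_force: [1.1, -1.0, 0.7]
width: 0.0227
gripper_force: 39.5
```

Request:
{"fn": "servo_tool", "kwargs": {
  "increments": [
    [0,0,0.1,0,0,0,1],
    [0,0,0.1,0,0,0,1],
    [0,0,0.1,0,0,0,1],
    [0,0,0,0,0,0,1],
    [0,0,0,0,0,0,1]
  ]
}}

```text
clock: 22.65
position: [0.5639, -0.2669, 0.054]
ee_rot: [-0.0, 0.727, 0.687, 0.0]
contact_force: [-0.1, -1.2, 0.8]
width: 0.0226
gripper_force: 39.5
```

Request:
{"fn": "servo_tool", "kwargs": {
  "increments": [
    [0,0,0.1,0,0,0,1],
    [0,0,0.1,0,0,0,1],
    [0,0,0,0,0,0,1],
    [0,0,0,0,0,0,1],
    [0,0,0,0,0,0,1]
  ]
}}

```text
clock: 23.15
position: [0.5639, -0.2669, 0.0521]
ee_rot: [-0.0, 0.727, 0.687, 0.0]
contact_force: [0.5, 0.4, 1.0]
width: 0.0227
gripper_force: 39.5
```

Request:
{"fn": "servo_tool", "kwargs": {
  "increments": [
    [0,0,0.1,0,0,0,1],
    [0,0,0.1,0,0,0,1],
    [0,0,0,0,0,0,1],
    [0,0,0,0,0,0,1],
    [0,0,0,0,0,0,1]
  ]
}}

```text
clock: 23.65
position: [0.564, -0.2671, 0.0501]
ee_rot: [-0.0, 0.727, 0.687, -0.0]
contact_force: [0.3, -0.5, 0.2]
width: 0.0224
gripper_force: 39.5
```

Request:
{"fn": "servo_tool", "kwargs": {
  "increments": [
    [0,0,0.1,0,0,0,1],
    [0,0,0.1,0,0,0,1],
    [0,0,0,0,0,0,1],
    [0,0,0,0,0,0,1],
    [0,0,0,0,0,0,1]
  ]
}}

```text
clock: 24.15
position: [0.564, -0.2671, 0.0482]
ee_rot: [-0.0, 0.727, 0.687, 0.0]
contact_force: [0.8, -0.5, 1.7]
width: 0.0226
gripper_force: 39.6
```

Request:
{"fn": "servo_tool", "kwargs": {
  "increments": [
    [0,0,0.1,0,0,0,1],
    [0,0,0.1,0,0,0,1],
    [0,0,0,0,0,0,1],
    [0,0,0,0,0,0,1],
    [0,0,0,0,0,0,1]
  ]
}}

```text
clock: 24.65
position: [0.5641, -0.2671, 0.0462]
ee_rot: [0.0, 0.727, 0.687, 0.0]
contact_force: [1.1, -0.2, 1.6]
width: 0.023
gripper_force: 39.6
```

Request:
{"fn": "servo_tool", "kwargs": {
  "increments": [
    [0,0,0.1,0,0,0,1],
    [0,0,0.1,0,0,0,1],
    [0,0,0,0,0,0,1],
    [0,0,0,0,0,0,1],
    [0,0,0,0,0,0,1]
  ]
}}

```text
clock: 25.15
position: [0.5641, -0.2671, 0.0445]
ee_rot: [0.0, 0.727, 0.687, 0.0]
contact_force: [-0.4, -0.4, 4.8]
width: 0.0231
gripper_force: 39.9
```

Request:
{"fn": "servo_tool", "kwargs": {
  "increments": [
    [0,0,0.05,0,0,0,1],
    [0,0,0,0,0,0,1],
    [0,0,0,0,0,0,1],
    [0,0,0,0,0,0,1],
    [0,0,0,0,0,0,1]
  ]
}}

```text
clock: 25.65
position: [0.5641, -0.2671, 0.0444]
ee_rot: [0.0, 0.727, 0.687, 0.0]
contact_force: [-0.5, 0.3, 6.7]
width: 0.0224
gripper_force: 40.1
```

Request:
{"fn": "servo_tool", "kwargs": {
  "increments": [
    [0,0,0.05,0,0,0,1],
    [0,0,0,0,0,0,1],
    [0,0,0.05,0,0,0,1],
    [0,0,0,0,0,0,1],
    [0,0,0,0,0,0,1]
  ]
}}

```text
clock: 26.15
position: [0.5642, -0.2672, 0.0442]
ee_rot: [0.0, 0.727, 0.687, 0.0]
contact_force: [-1.8, 1.2, 10.6]
width: 0.023
gripper_force: 40.5
```

Request:
{"fn": "servo_tool", "kwargs": {
  "increments": [
    [0,0,-0.1,0,0,0,1],
    [0,0,0,0,0,0,1],
    [0,0,0,0,0,0,0.4],
    [0,0,0,0,0,0,0.3],
    [0,0,0,0,0,0,0.1]
  ],
  "squeeze": 20
}}

```text
clock: 26.65
position: [0.5636, -0.2667, 0.043]
ee_rot: [-0.001, 0.727, 0.687, -0.0]
contact_force: [0.3, -0.6, -0.1]
width: 0.0386
gripper_force: 0.0
```

Request:
{"fn": "servo_tool", "kwargs": {
  "increments": [
    [0,0,0,0,0,0,0],
    [0,0,0,0,0,0,0],
    [0,0,-0.3,0,0,0,0],
    [0,0,-0.5,0,0,0,0],
    [0,0,-0.5,0,0,0,0]
  ]
}}

```text
clock: 27.15
position: [0.5642, -0.2671, 0.0573]
ee_rot: [0.0, 0.727, 0.687, 0.0]
contact_force: [-0.2, -0.5, 0.6]
width: 0.0428
gripper_force: 0.0
```

Request:
{"fn": "servo_tool", "kwargs": {
  "increments": [
    [0,0,-1,0,0,0,0],
    [0,0,-1,0,0,0,0],
    [0,0,-1,0,0,0,0],
    [0,0,-2,0,0,0,0],
    [0,0,-3,0,0,0,0]
  ]
}}

```text
clock: 27.65
position: [0.563, -0.2665, 0.1368]
ee_rot: [-0.002, 0.727, 0.687, -0.0]
contact_force: [0.9, 0.2, 0.1]
width: 0.0426
gripper_force: 0.0
```

Request:
{"fn": "servo_tool", "kwargs": {
  "increments": [
    [0,0,-4,0,0,0,0],
    [0,0,-4,0,0,0,0],
    [4,0,0,0,0,0,0],
    [4,0,0,0,0,0,0],
    [4,0,0,0,0,0,0]
  ]
}}

```text
clock: 28.15
position: [0.5709, -0.1463, 0.2182]
ee_rot: [0.001, 0.727, 0.686, 0.001]
contact_force: [-0.0, 0.4, 0.6]
width: 0.0428
gripper_force: 0.0
```

Run:
```python
from h import *
plan((.4,0,.25),-3.3)
im=shot('side','s8'); im2=shot('top','t8')
A=cv2.resize(im[265:365,270:385],(437,380),interpolation=2);B=cv2.resize(im2[125:235,360:450],(311,380),interpolation=2)
D=cv2.resize(im[150:260,230:370],(280,220),interpolation=2)
C=np.zeros((600,750,3),np.uint8);C[:380,:437]=A;C[:380,439:]=B;C[380:,:280]=D
cv2.imwrite('pics/j8.png',C[:,:,::-1])
```

```text
t 28.15 pos [ 0.5709 -0.1463  0.2182] th -3.34 w 0.0428 F [-0.   0.4  0.6]
turn [ 0.11  0.02 -0.04] shift [ 13.62 -17.91  -3.18]
```

View pics/j8.png

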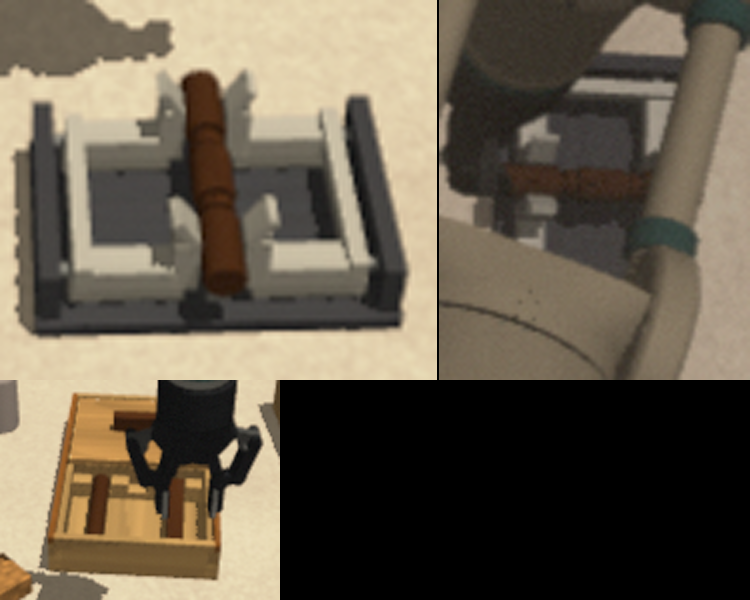

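The picture shows the spindle lying along the clamp between both finger pairs: near end at about px (329,338.7), far end at about (323,285). The cover is aside and the dowel and batten are in their pockets. I'll make a quick numeric check of centring and height.

Run:
```python
from h import *
x=np.array([.0576,.998,0])
for z in(.0517,.0567): 
  c=np.array([.564,-.267,z]); print(z,'near disc',proj('side',c-x*.07),'far top',proj('side',c+x*.07+[0,0,.012]))
f=finder.silhouettes('spindle','side')
for d in f[:2]: print(d['p'],d['box'])
for n in('spindle_mid','clamp_mouth','clamp','clamp_base'): print(n,[(d['at'],d['p']) for d in finder.tip_of(n,'side')][:2])
c=np.array([.564,-.267,0]);print([proj('side',c+[0,0,z]) for z in(.0517,.082,0,.012)])
c=max(cv2.findContours(f[0]['region'].astype(np.uint8),0,2)[0],key=cv2.contourArea)
print(cv2.boundingRect(c))
```

```text
0.0517 near disc [328.41342533 339.49956992] far top [321.28542595 283.11571985]
0.0567 near disc [328.57428313 337.95171824] far top [321.410078   281.55222234]
0.58 [324.6, 312.3, 18.1, 62.6]
spindle_mid [([324.4, 311.4], 0.68), ([296.6, 218.7], 0.58)]
clamp_mouth [([327.2, 301.9], 0.91)]
clamp [([326.2, 327.5], 0.69)]
clamp_base [([326.7, 321.2], 0.65)]
[array([324.50185525, 311.75048929]), array([325.36517044, 302.21631645]), array([323.09999274, 327.23220398]), array([323.41770948, 323.72344344])]
(318, 284, 17, 59)
```

Request:
{"fn": "servo_tool", "kwargs": {
  "increments": [
    [0,0,0,0,0,0,0],
    [0,0,0,0,0,0,0],
    [0,0,0,0,0,0,0],
    [0,0,0,0,0,0,0],
    [0,0,0,0,0,0,0]
  ]
}}

```text
clock: 29.0
position: [0.5709, -0.1474, 0.2167]
ee_rot: [-0.0, 0.727, 0.687, -0.0]
contact_force: [-0.5, 0.7, 0.0]
width: 0.0428
gripper_force: 0.0
```

```bash
python3 -c "
from rig import manip
print(manip.sign_off())"
```

```text
the job is handed in; nothing more can be done
None
```

Job handed in at 29 s: the cover is aside, and the spindle from the middle pocket is in the clamp jaws, centred to about 2 mm and pressed home at about 11 N before release; the other two sticks are still in their pockets, and I kept clear of the jar and bottle (not re-measured at the end).

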